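Knock ink sticks out of a mould

TASK

Take the mould that holds the two black ink sticks off the sloping stand and slide it fully home in the track of the knock-out cradle, from the open end. Swing the carrier over by its red crank and rap the mould down on the steel bars until both stuck sticks drop out on the blue pad, then swing the carrier all the way back to rest with the mould still home in it. The sticks must be left lying flat on the pad, and the empty mould and the other things on the table left where they are.

Things in the scene. Friction and masses are not known exactly. Their poses are not given: they have to be found in the camera images.
- mould: Brown wooden mould with a RED handle, holding the two ink sticks. Block 160 x 50 x 29 mm (x, y, z); flanges 6 mm thick along the underside widen it to 62 mm (y). Origin: centre of the block's underside; x along the block away from the handle, z out of the mouths. Two cavities 21 mm deep at x = -38, +38. 0.12 to 0.18 kg. Starts in either bay of the stand, tilted 0.5 rad, handle end low.
- empty_mould: A second mould of the same shape and size in pale wood with a pale handle, empty, in the other bay of the stand (bays 84 mm apart). Not to be disturbed. Origin and axes as for the mould.
- stick1: Black ink stick with a brass-coloured band, 66 x 26 x 14 mm (x, y, z), 40 g, origin centre of its underside. Stuck in the cavity nearer the handle, 8 mm above the mould's underside, by a small spring ball over each end: it stays in when the mould is smoothly turned over or set down softly; stopping the inverted mould dead on the bars from about 0.3 m/s frees it; jerks may free it early.
- stick2: Second ink stick, the same, in the cavity farther from the handle.
- stand: Fixed wooden stand 190 mm wide, origin on the table under its middle; its board rises by 0.5 rad towards the stand's +x. Mould bays at y = +-42 mm between ribs 10 mm high; toe blocks 8 mm high, 26 mm apart, stop each block at its low end, its handle sticking out between them. To take a mould, lift it off at right angles to the board by 15 mm or more.
- cradle: Knock-out cradle, fixed to the table: base 215 x 190 mm, origin on the table under the middle of the hinge. Hinge axis along y, 46.5 mm above the table. At rest the carrier with its track lies on the -x side; the blue pad and the two steel anvil bars (top 28 mm above the table, 60 mm long in x, at y = +-79 mm) lie on the +x side.
- carrier (a joint): Hinge angle of the carrier: 0 at rest (track face up), grows as it swings up and over to the cradle's +x; near 3.14 the rim of a mould in the track meets the anvil bars (it reads 3.05 to 3.2 there; limit 3.3). Friction only 0.06 Nm: it falls to either side if let go, and lies still at 0. It weighs 0.45 kg.
- crank (a point): Middle of the grip on the carrier's red crank: round bar 14 mm in diameter parallel to the hinge axis, 55 mm from it and level with it at rest (46.5 mm above the table), sticking out 74 mm past the end stop (cradle y = 87 to 161 mm; this point at y = 130). It goes round the hinge with the carrier and may turn between the fingers.
- track_home (a point): Where the mould's origin lies when fully home: on the track floor, 36.5 mm above the table at rest, 55 mm from the hinge. Axes as the carrier's, at rest the cradle's: y along the track from its open end to the end stop (at y = 80.5 mm), z out of the track. The mould goes in far end first (its x along this y), mouths up; its handle stays sticking out.
- pad (a point): Middle of the blue pad, at its top, 9 mm above the table; the pad measures 70 mm (cradle x) by 146 mm (cradle y).
- brush_pot: Blue ceramic brush pot, 72 mm wide, 105 mm tall. Bystander.
- ink_bottle: Glass ink bottle, 60 mm wide, 130 mm tall. Bystander.
- inkstone: Round dark inkstone, 110 mm wide, 24 mm tall. Bystander.
- paperweight: Dark wooden paperweight bar, 180 x 26 x 18 mm with a brass ball on it, origin in the middle of its underside. Bystander.
- wash_bowl: White bowl, 100 mm wide, 45 mm tall. Bystander.
- brocade_box: Yellow box, 90 x 140 x 40 mm. Bystander.
- brush: Flat paste brush 190 mm long lying along its x. Bystander.
- mould_grip (a point): Middle of the mould's red handle (mould x = -105 mm, z = 11 mm; axes as the mould's). The handle is 24 mm wide (y), 18 mm thick (z) and 50 mm long (x), joined to the block at its inner end.
- track_mouth (a point): Open end of the track: outer edge of its floor, 80 mm (along -y) before track_home, same height and axes. The first 25 mm have only a floor and flared sides, to set the mould's nose down on; after that side walls 65 mm apart and inward lips 54 mm apart, 7.5 mm above the floor, hold the flanges: no entry from above.
- anvil: The two fixed steel anvil bars of the cradle, each 60 x 10 x 22 mm (x, y, z), at y = +-79 mm of this origin; origin 6 mm above the table, midway between the bars, at cradle x = 55 mm; axes as the cradle's. The inverted mould's end walls strike their tops, 28 mm above the table.
Mind the look-alikes: they are no part of the job. What is shaped like the stick1 but purple or white is not meant.

How it is judged:
By the outcome, as a careful person would: the job done as asked, in the order asked, and still so for the second after the job is handed in, with the robot touching nothing.
It also fails if it takes over 58 s, if anything falls off the work surface, if the arm or the gripper's body presses on something with over 40 N, if the wrist force passes 120 N, or if a joint passes its speed limit or range.

ROBOT

A 7-joint arm with a two-finger parallel gripper is mounted at the origin on the work surface. World frame = base frame: x ahead of the robot, y to its left, z up, the work surface at z = 0. Lengths are in mm, angles in rad, forces in N, time in s.
With the tool pointing down it reaches from about 350 to 900 mm from the base axis. Payload 8.1 kg.
Tool frame: the origin (TCP) lies on the centre line of the jaws, within the pads' length; the fingertips stand 19 mm ahead of it and the grasp point (between the pads) is the TCP; z points along the fingers, y is the line along which they close (so a half turn about z gives the same grasp; the last joint's range is limited). The gripper opens to 92 mm and grips with 3 to 60 N. Pads are 19 mm wide; open, the fingers measure 130 mm over their backs; the gripper's body (75 mm by 190 mm) begins 47 mm behind the grasp point.
Start: joints at [-1.268, 0.434, 0.025, 1.573, -0.012, 1.134, -0.075], TCP at [246.748, 574.244, 245.742] pointing down, gripper open.
Joint ranges: [-2.62, 2.62], [-0.44, 2.09], [-1.27, 1.32], [0.08, 2.57], [-1.32, 4.46], [0.12, 2], [-2.74, 2.74]. Speed limits (rad/s): [2.22, 2.22, 3.01, 3.01, 3.14, 3.14, 3.14].

INTERFACE

Orientations are given as [roll, pitch, yaw] about the fixed x, y, z axes, in that order (R = Rz(yaw) Ry(pitch) Rx(roll)).
In Python, from rig import robot gives the robot as it stands.
- The arm moves only by the shell command python3 -m inch 'ROWS' [FORCE]. ROWS is JSON, a list of rows, each a list of 3 entries, a list of its own where there are three numbers: the shift along the tool's x, y, z in mm, then the turn about the tool's z in rad, then the finger opening in mm, from 0 to 91.8. A call has 1 to 12 rows; each row is the pose to reach, as a shift and turn from the pose commanded when the call began, along the tool's axes at that moment; what a row does not reach only later rows make up. A row lasts 1/10 s, in which the tool goes at most 50 mm and 8.59 degrees, less where a joint would pass 70% of its speed; a pose out of reach is approached as far as the arm can. A call with a gripper value outside its range is refused whole. The fingers move at their own pace and stop on an object; FORCE is the grip in N (left out, the last holds). Time passes only in rows, so rows that repeat a pose let the fingers close. It gives the time, the measured TCP pose, the force, the opening and the grip force at its end, in the units of the state.
- robot.observe(): the state, without advancing time (a new reading comes with each control period).
- robot.capture(name): name is "scene" or "top" or "wrist"; returns the picture (400x640x3 uint8, red, green, blue); there is no depth.
- robot.get_calibration(name): a dict with "K" (3x3 intrinsics, pixels), "position" and "attitude" of the camera in the world; the wrist camera has in their place "tool_from_camera" (4x4, takes a point from camera to tool coordinates, whose origin is the TCP and whose axes are the flange's). Camera axes: x right, y down, z forward; pixel columns grow to the right and rows downward; lengths in mm; the calibration is good to about 2 mm. The wrist camera is an equidistant fisheye: a pixel r from the principal point sees the ray r / f radians off the axis. A picture is of the moment at which its call begins: read the wrist's pose just before it. get_calibration takes no time and is no camera call.
- robot.hand_in(): hands the job in; it is judged then, once.
The state is a dict: "time_s": time; "joint_pos": joint angles; "qvel": joint speeds; "joint_efforts": joint torques, N m; "eef_pos": TCP position; "ee_rot": TCP orientation; "wrist_force": force on the tool from outside, world axes, zero at the start; "wrist_torque": the same for the moment, N m; "opening": opening from 0.0 (shut) to 1.0 (fully open); "finger_force": force on a finger pad.
Only numpy, scipy, OpenCV 4.12 (cv2) and the standard library are available. Lean on these libraries where they do the work, as an engineer would, in place of code of your own. Each camera call takes 0.05 s, during which the arm holds its last target. There are 200 camera calls.

## Working session

There is one attempt and no reset: what is moved stays moved. The work goes in short steps, Python scripts to look and compute and a shell command to move; the robot and the scene stay as the last step left them, time stands still between calls to the robot, and variables do not carry over. Pictures are saved under pics/ and viewed, at most 10 in all, crops included, and the job is handed in when it is done.

```bash
ls; mkdir -p pics
python3 - <<'E'
from rig import robot
import cv2,numpy as np
s=robot.observe();print({k:np.round(v,3).tolist() for k,v in s.items()})
for n in("scene","top"):
    im=robot.capture(n);cv2.imwrite(f"pics/{n}0.png",im[:,:,::-1]);c=robot.get_calibration(n);print(n,c)
print(robot.get_calibration("wrist"))
E
```

```text
pics
{'time_s': 0.0, 'joint_pos': [-1.268, 0.435, 0.025, 1.574, -0.012, 1.134, -0.075], 'qvel': [0.001, -0.0, -0.001, -0.001, -0.0, -0.0, 0.001], 'joint_efforts': [-0.0, -66.786, 0.985, -31.446, -0.06, 0.043, 0.0], 'eef_pos': [246.551, 573.799, 244.941], 'ee_rot': [-3.14, 0.0, 2.736], 'wrist_force': [0.439, 0.879, 0.089], 'wrist_torque': [-0.051, -0.024, 0.033], 'finger_force': 0.0, 'opening': 1.001}
scene {'K': array([[445.58649664,   0.        , 320.69474179],
       [  0.        , 445.58649664, 186.77496994],
       [  0.        ,   0.        ,   1.        ]]), 'position': array([1410.24953099,  -78.43770125, 1010.23053193]), 'attitude': array([-2.3680434 , -0.00777985,  1.43552211])}
top {'K': array([[506.24737304,   0.        , 322.87661925],
       [  0.        , 506.24737304, 200.54861721],
       [  0.        ,   0.        ,   1.        ]]), 'position': array([ 289.43583031,   48.85158256, 1335.53929659]), 'attitude': array([-2.92091466e+00, -2.68368619e-03, -1.52500321e+00])}
{'K': array([[309.70691629,   0.        , 313.75616345],
       [  0.        , 309.70691629, 201.56629342],
       [  0.        ,   0.        ,   1.        ]]), 'tool_from_camera': array([[-1.52962398e-04, -9.56836076e-01, -2.90628112e-01,
         7.77082768e+01],
       [ 9.99999982e-01, -1.14098492e-04, -1.50669671e-04,
        -6.09834338e-01],
       [ 1.11005948e-04, -2.90628130e-01,  9.56836077e-01,
        -1.40415467e+02],
       [ 0.00000000e+00,  0.00000000e+00,  0.00000000e+00,
         1.00000000e+00]])}
```

View pics/top0.png

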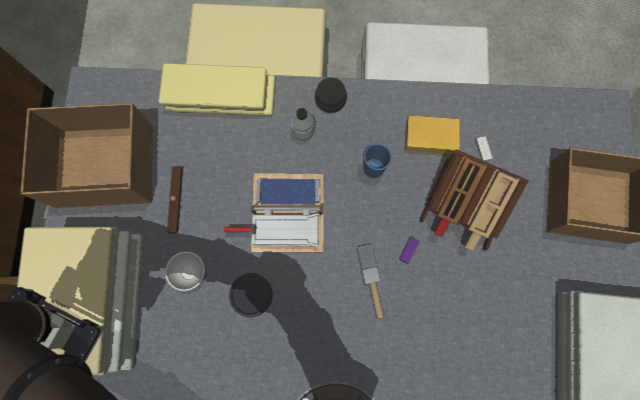

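View pics/scene0.png

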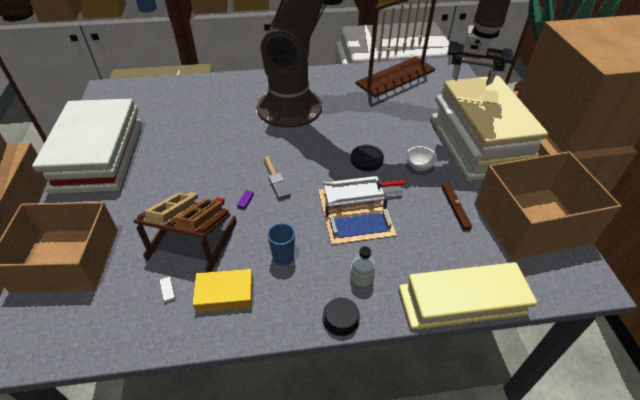

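Top view: the red-handled mould with two black sticks is in the left bay, handle at (442,225). The pale, empty one is at right, handle at (472,240). The purple (410,250) and white (484,148) bars are decoys. The cradle is at (287,212) with its blue pad on the far side (288,191), red crank at (238,229) and open track end at (320,232). Next I measure these and enlarge the mould.

```bash
cat > h.py <<'E'
import cv2,numpy as np
from rig import robot
from scipy.spatial.transform import Rotation as R
def ray(n,uv,st=None):
    c=robot.get_calibration(n);K=c["K"];uv=np.atleast_2d(uv).astype(float)
    d=np.c_[(uv[:,0]-K[0,2])/K[0,0],(uv[:,1]-K[1,2])/K[1,1],np.ones(len(uv))]
    if n=="wrist":
        r=np.hypot(d[:,0],d[:,1]);d=np.c_[d[:,:2]/r[:,None]*np.sin(r)[:,None],np.cos(r)]
        T=c["tool_from_camera"];Rt=R.from_euler("xyz",st["ee_rot"]).as_matrix()
        return np.array(st["eef_pos"])+Rt@T[:3,3], d@(Rt@T[:3,:3]).T
    return np.array(c["position"]), d@R.from_euler("xyz",c["attitude"]).as_matrix().T
def onz(n,uv,z,st=None):
    o,d=ray(n,uv,st);return o+d*((z-o[2])/d[:,2])[:,None]
def two(o1,d1,o2,d2):
    A=np.c_[d1,-d2];t=np.linalg.lstsq(A,o2-o1,rcond=None)[0]
    p,q=o1+t[0]*d1,o2+t[1]*d2;return (p+q)/2,np.linalg.norm(p-q)
def mask(im,lo,hi,roi=None):
    h=cv2.cvtColor(im,cv2.COLOR_RGB2HSV);m=cv2.inRange(h,np.array(lo),np.array(hi))
    if roi:
        k=np.zeros_like(m);x0,y0,x1,y1=roi;k[y0:y1,x0:x1]=255;m&=k
    return m
def red(im,roi): return mask(im,(0,150,70),(6,255,255),roi)|mask(im,(174,150,70),(180,255,255),roi)
def blob(m):
    c=max(cv2.findContours(m,0,1)[0],key=cv2.contourArea);r=cv2.minAreaRect(c)
    return r,cv2.boxPoints(r)
E
python3 - <<'E'
from h import *
t=cv2.imread("pics/top0.png")[:,:,::-1].copy();s=cv2.imread("pics/scene0.png")[:,:,::-1].copy()
np.set_printoptions(precision=1,suppress=True)
r,b=blob(mask(t,(105,80,30),(125,255,255),(245,165,335,215)));P=onz("top",b,9);print("pad",r,P,P.mean(0),np.linalg.norm(np.diff(P,axis=0),axis=1))
r,b=blob(mask(s,(105,80,30),(125,255,255),(310,205,400,245)));P=onz("scene",b,9);print("padS",P,P.mean(0))
r,b=blob(red(t,(215,215,260,240)));print("crank",r,onz("top",b,50))
r2,b2=blob(red(s,(370,170,410,195)));print("crankS",r2,onz("scene",b2,50))
h1,b1=blob(red(t,(425,205,460,245)));h2,b2=blob(red(s,(195,190,230,215)))
print("handle",h1,b1,h2,b2)
o1,d1=ray("top",[h1[0]]);o2,d2=ray("scene",[h2[0]]);print(two(o1,d1[0],o2,d2[0]))
r,b=blob(mask(t,(8,60,120),(20,255,255),(245,165,335,260)));print("base",r,onz("top",b,6))
a=cv2.resize(t[140:260,400:540],None,fx=5,fy=5,interpolation=2)[:,:,::-1]
cv2.imwrite("pics/crop1.png",a)
E
```

```text
pad ((287.5, 191.0), (24.0, 53.0), 90.0) [[638.9 229.2   9. ]
 [645.6  85.7   9. ]
 [579.   82.4   9. ]
 [572.4 224.4   9. ]] [609.  155.4   9. ] [143.6  66.6 142.1]
padS [[577.5  83.8   9. ]
 [570.2 234.4   9. ]
 [639.4 225.3   9. ]
 [645.4  80.3   9. ]] [608.1 156.    9. ]
crank ((237.0, 229.0), (4.0, 26.0), 90.0) [[496.3 309.4  50. ]
 [499.4 242.6  50. ]
 [489.  241.8  50. ]
 [485.9 308.4  50. ]]
crankS ((392.53564453125, 182.83834838867188), (4.292076110839844, 21.408039093017578), 83.9909896850586) [[484.8 242.7  50. ]
 [483.6 309.8  50. ]
 [501.8 306.3  50. ]
 [502.8 239.9  50. ]]
handle ((441.800048828125, 226.9000244140625), (8.497057914733887, 16.994115829467773), 26.56505012512207) [[434.2 232.6]
 [441.8 217.4]
 [449.4 221.2]
 [441.8 236.4]] ((219.08824157714844, 199.14707946777344), (8.00367546081543, 2.6678919792175293), 14.03624439239502) [[214.9 199.5]
 [215.5 196.9]
 [223.3 198.8]
 [222.6 201.4]]
(array([ 517.9, -243.2,   75.1]), np.float64(2.611782625823814))
base ((286.5, 232.5), (37.0, 71.0), 90.0) [[541.8 249.3   6. ]
 [550.6  59.6   6. ]
 [451.5  55.    6. ]
 [442.8 241.7   6. ]]
```

View pics/crop1.png

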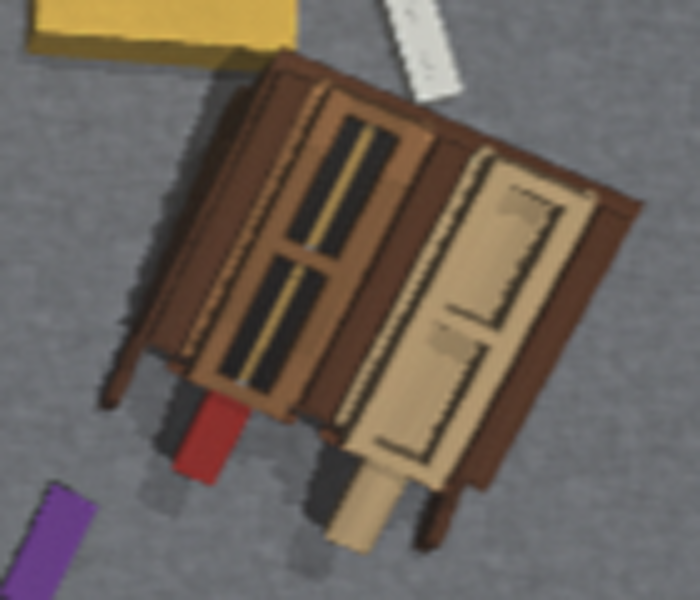

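The crop confirms it: the brown mould with a red handle and two black, brass-banded sticks is in the left bay. The cradle comes out consistent across pad, crank and base: origin about (553.7,153.2), yaw 0.046. Going above the handle now.

```bash
cat >> h.py <<'E'
def go(p,yaw):
    s=robot.observe();M=R.from_euler("xyz",s["ee_rot"]).as_matrix();p0=np.array(s["eef_pos"])
    y0=s["ee_rot"][2];t=-(yaw-y0);t=(t+np.pi)%(2*np.pi)-np.pi
    print("now",np.round(p0,1),"yaw",round(y0,3),"shift",np.round(M.T@(np.array(p)-p0),1),"turn",round(t,3),"q",np.round(s["joint_pos"],2),"t",round(s["time_s"],2))
CO=np.array([553.7,153.2]);CY=0.046
def cr(x,y): 
    c,s=np.cos(CY),np.sin(CY);return CO+[c*x-s*y,s*x+c*y]
E
python3 -c "
from h import *
go((490,-230,230),-0.38)"
```

```text
now [246.6 573.8 245. ] yaw 2.736 shift [-541.  -642.4   16. ] turn 3.116 q [-1.27  0.44  0.02  1.57 -0.01  1.13 -0.08] t 0.1
```

```bash
python3 -m inch '[[[-30,-40,0],0.15,60],[[-60,-80,0],0.3,60],[[-90,-115,0],0.45,60],[[-120,-150,0],0.6,60],[[-150,-185,5],0.75,60],[[-180,-220,5],0.9,60],[[-210,-255,5],1.05,60],[[-240,-290,5],1.2,60],[[-270,-325,5],1.35,60],[[-300,-360,5],1.5,60],[[-330,-395,5],1.65,60],[[-360,-430,5],1.8,60]]' 20; python3 -c "
from h import *
go((490,-230,230),-0.38)"
```

```text
time_s: 1.3
eef_pos: [407.7, 35.2, 240.8]
ee_rot: [-3.141, -0.001, 0.93]
wrist_force: [1.6, 0.8, -0.3]
opening: 0.654
finger_force: 0.0
now [407.7  35.2 240.8] yaw 0.93 shift [-163.4  224.6   10.7] turn 1.31 q [-0.77  0.07  0.6   2.1  -0.05  0.98 -0.79] t 1.3
```

```bash
python3 -m inch '[[[-20,28,2],0.15,60],[[-40,55,4],0.3,60],[[-60,82,6],0.45,60],[[-80,110,8],0.6,60],[[-100,138,10],0.75,60],[[-120,165,10],0.9,60],[[-140,195,10],1.05,60],[[-163,225,10],1.2,60],[[-163,225,10],1.31,60],[[-163,225,10],1.31,60],[[-163,225,10],1.31,60]]'
python3 - <<'E'
from h import *
s=robot.observe();im=robot.capture("wrist");cv2.imwrite("pics/w1.png",im[:,:,::-1]);
print(s["eef_pos"],s["ee_rot"],s["joint_pos"])
E
```

```text
time_s: 2.4
eef_pos: [491.9, -226.9, 230.3]
ee_rot: [-3.141, 0.001, -0.37]
wrist_force: [-0.6, -0.1, 0.7]
opening: 0.651
finger_force: 0.0
[ 491.91839026 -226.90419948  230.258874  ] [-3.14145464e+00  1.19264851e-03 -3.70392800e-01] [-0.34327303  0.41963341  0.94435079  1.84796527 -0.38528453  1.0717138
 -1.19163828]
```

View pics/w1.png

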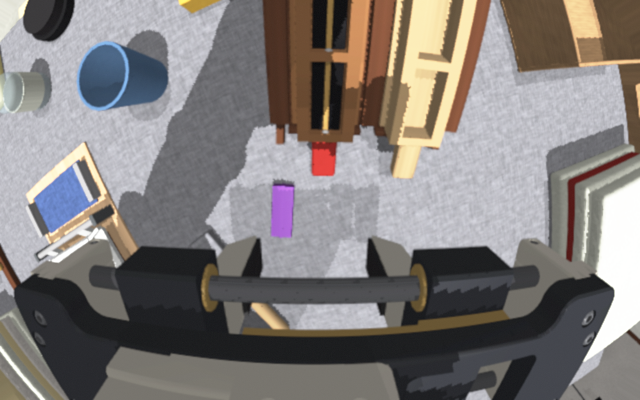

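Wrist view: red handle at about (324,158), between the finger columns; the brown mould with black sticks lies above it, the pale one to the right. I triangulate the handle with the top view and take the yaw from the band line.

Run:
```python
from h import *
from scipy.optimize import brentq
np.set_printoptions(precision=1,suppress=True)
st=dict(eef_pos=[491.918,-226.904,230.259],ee_rot=[-3.14145,.00119,-.37039])
w=cv2.imread("pics/w1.png")[:,:,::-1].copy();t=cv2.imread("pics/top0.png")[:,:,::-1].copy();s=cv2.imread("pics/scene0.png")[:,:,::-1].copy()
mr=red(w,(300,130,350,190));mt=red(t,(425,205,460,245))
rw,bw=blob(mr);rt,bt=blob(mt);print(rw,bw,rt,bt)
def cen(m): y,x=np.nonzero(m);return np.array([x.mean(),y.mean()])
ow,dw=ray("wrist",[cen(mr)],st);ot,dt=ray("top",[cen(mt)]);print("centroid",two(ow,dw[0],ot,dt[0]))
# band
m=mask(w,(15,90,90),(32,255,255),(312,0,345,132));y,x=np.nonzero(m);print(len(x))
p=np.polyfit(y,x,1);print(p)
_,d=ray("wrist",[[np.polyval(p,5),5],[np.polyval(p,128),128]],st);n=np.cross(d[0],d[1]);n/=np.linalg.norm(n)
f=lambda a:n@[np.cos(.5)*np.cos(a),np.cos(.5)*np.sin(a),np.sin(.5)]
print("yaw",brentq(f,-1,.3),n)
for z in(70,75,80,85):print(z,onz("wrist",[cen(mr)],z,st),onz("top",[cen(mt)],z))
```

```text
((323.5, 157.5), (33.0, 23.0), 90.0) [[312. 141.]
 [335. 141.]
 [335. 174.]
 [312. 174.]] ((441.800048828125, 226.9000244140625), (8.497057914733887, 16.994115829467773), 26.56505012512207) [[434.2 232.6]
 [441.8 217.4]
 [449.4 221.2]
 [441.8 236.4]]
centroid (array([ 519.3, -247.1,   67. ]), np.float64(1.851920627552731))
647
[ -0.  330.2]
yaw -0.3871298203093541 [ 0.4  0.9 -0. ]
70 [[ 519.2 -247.9   70. ]] [[ 519.3 -245.7   70. ]]
75 [[ 520.  -248.1   75. ]] [[ 518.4 -244.5   75. ]]
80 [[ 520.8 -248.2   80. ]] [[ 517.5 -243.3   80. ]]
85 [[ 521.6 -248.3   85. ]] [[ 516.6 -242.2   85. ]]
```

```bash
python3 -c "
from h import *
go((519,-247,130),-0.387);go((519,-247,64),-0.387)"
```

```text
now [ 492.1 -226.6  230.4] yaw -0.37 shift [ 32.6   9.4 100.4] turn 0.017 q [-0.34  0.42  0.94  1.85 -0.39  1.07 -1.19] t 2.45
now [ 492.1 -226.6  230.4] yaw -0.37 shift [ 32.7   9.4 166.4] turn 0.017 q [-0.34  0.42  0.94  1.85 -0.39  1.07 -1.19] t 2.45
```

```bash
python3 -m inch '[[[15,5,40],0.02,44],[[33,9,70],0.02,44],[[33,9,100],0.02,44],[[33,9,120],0.02,44],[[33,9,140],0.02,44],[[33,9,155],0.02,44],[[33,9,166],0.02,44],[[33,9,166],0.02,44]]'
python3 - <<'E'
from h import *
s=robot.observe();im=robot.capture("wrist");cv2.imwrite("pics/w2.png",im[:,:,::-1]);go((519,-247,64),-.387)
m=red(im,(250,120,400,330));print(blob(m),cv2.boundingRect(m))
E
```

```text
time_s: 3.25
eef_pos: [519.2, -247.2, 63.8]
ee_rot: [-3.141, 0.002, -0.393]
wrist_force: [0.1, 0.8, 0.0]
opening: 0.477
finger_force: 0.0
now [ 519.6 -247.7   64.7] yaw -0.393 shift [-0.8 -0.5  0.7] turn -0.006 q [-0.15  0.67  0.75  1.92 -0.63  0.8  -1.01] t 3.3
(((314.0, 271.0), (10.0, 46.0), 90.0), array([[291., 266.],
       [337., 266.],
       [337., 276.],
       [291., 276.]], dtype=float32)) (291, 266, 47, 11)
```

View pics/w2.png

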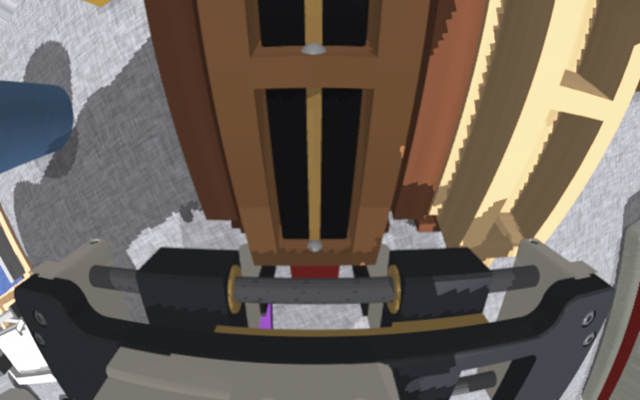

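Well centred: the handle (314,271) and bands (314) are on the jaw centre column. Now grip and lift at right angles to the board.

```bash
python3 -m inch '[[[0,0,0],0,10],[[0,0,0],0,10],[[0,0,0],0,10],[[0,0,0],0,10],[[-2,0,-4],0,10],[[-5,0,-9],0,10],[[-8,0,-15],0,10],[[-12,0,-22],0,10],[[-16,0,-30],0,10],[[-22,0,-40],0,10],[[-27,0,-50],0,10],[[-27,0,-50],0,10]]' 60
python3 - <<'E'
from h import *
go((0,0,0),0);cv2.imwrite("pics/w3.png",robot.capture("wrist")[:,:,::-1])
a=robot.capture("scene");cv2.imwrite("pics/s3.png",cv2.resize(a[150:280,100:330],None,fx=3,fy=3)[:,:,::-1])
E
```

```text
time_s: 4.5
eef_pos: [494.6, -237.8, 116.3]
ee_rot: [-3.141, -0.002, -0.395]
wrist_force: [1.0, 0.2, -2.1]
opening: 0.255
finger_force: 60.0
now [ 494.6 -237.8  116.3] yaw -0.395 shift [-548.2  -29.4  115.3] turn -0.395 q [-0.22  0.57  0.82  1.95 -0.55  0.86 -1.06] t 4.5
```

View pics/s3.png

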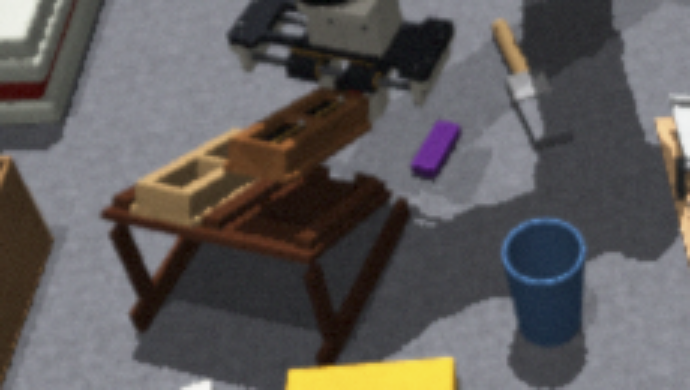

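The mould is lifted clear, still tilted; the empty mould at crop (190,180) is untouched. Now work out the carry to the pre-insertion place, and the mould's tilt in the jaws.

```bash
cat >> h.py <<'E'
from scipy.optimize import brentq
def tilt(name,show=True):
    im=robot.capture("wrist");cv2.imwrite(f"pics/{name}.png",im[:,:,::-1]);return tilt_im(im)
def tilt_im(im,pts=(-71,-5,5,71),gx=-108):
    m=mask(im,(15,90,60),(32,255,255),(305,0,323,300));rows=np.where((m>0).sum(1)>3)[0]
    g=np.where(np.diff(rows)>4)[0];segs=np.split(rows,g+1);segs=[s for s in segs if len(s)>5]
    c=robot.get_calibration("wrist");T=c["tool_from_camera"];K=c["K"]
    out=[]
    for s in segs:
        for r in(s[0],s[-1]):
            a=(r-K[1,2])/K[1,1];d=T[:3,:3]@[0,np.sin(a),np.cos(a)];o=T[:3,3];out.append((int(r),o,d))
    def th(r,o,d,x):
        def f(t):
            A=x-gx;B=11.;X=A*np.cos(t)-B*np.sin(t);Z=3-(A*np.sin(t)+B*np.cos(t));return (X-o[0])*d[2]-(Z-o[2])*d[0]
        ts=np.linspace(-1.2,1.,200);v=[f(t) for t in ts]
        return [round(brentq(f,ts[i],ts[i+1]),3) for i in range(199) if v[i]*v[i+1]<0]
    for r,o,d in out: print(r,{x:th(r,o,d,x) for x in pts})
E
python3 - <<'E'
from h import *
for n in("w2","w3"):tilt_im(cv2.imread(f"pics/{n}.png")[:,:,::-1].copy());print()
p=cr(-55,-300);print(p);go((*p,220),CY+np.pi/2)
t=cv2.imread("pics/top0.png")[:,:,::-1]
print(onz("top",[[363,245],[410,250],[376,160],[367,275],[430,215]],10))
E
```

```text
0 {-71: [], -5: [], 5: [], 71: [-0.507]}
43 {-71: [], -5: [], 5: [-0.173, 0.414], 71: [-0.764]}
87 {-71: [], -5: [-0.545, 0.483], 5: [-0.674, 0.631], 71: [-1.03]}
239 {-71: [0.468], -5: [0.904], 5: [0.926], 71: []}

0 {-71: [], -5: [], 5: [], 71: [-0.507]}
47 {-71: [], -5: [], 5: [-0.231, 0.446], 71: [-0.788]}
90 {-71: [], -5: [-0.58, 0.499], 5: [-0.703, 0.641], 71: [-1.048]}
239 {-71: [0.468], -5: [0.904], 5: [0.926], 71: []}

[ 512.55331345 -149.01176381]
now [ 494.9 -237.6  115.1] yaw -0.394 shift [ -17.6  -88.6 -104.9] turn -2.011 q [-0.22  0.57  0.82  1.95 -0.56  0.85 -1.06] t 4.6
[[ 471.76024747  -52.07738532   10.        ]
 [ 464.25936384 -175.82300486   10.        ]
 [ 706.85162437  -80.93904406   10.        ]
 [ 393.91470173  -64.69034245   10.        ]
 [ 560.43111061 -228.38819858   10.        ]]
```

```bash
python3 -m inch '[[[0,-1,-8],0,10],[[0,-2,-20],-0.05,10],[[-1,-5,-35],-0.13,10],[[-2,-10,-50],-0.25,10],[[-4,-18,-65],-0.38,10],[[-6,-26,-80],-0.52,10],[[-8,-34,-92],-0.66,10],[[-10,-42,-100],-0.8,10],[[-11,-50,-105],-0.94,10],[[-12,-58,-105],-1.08,10],[[-14,-66,-105],-1.2,10],[[-15,-72,-105],-1.3,10]]'; python3 -c "
from h import *
go((*cr(-55,-300),220),CY+np.pi/2)"
```

```text
time_s: 5.8
eef_pos: [508.7, -165.4, 220.7]
ee_rot: [3.141, 0.0, 0.913]
wrist_force: [0.7, -0.2, -1.8]
opening: 0.26
finger_force: 60.0
now [ 508.7 -165.4  220.7] yaw 0.913 shift [15.4 -7.   0.6] turn -0.704 q [-0.23  0.34  0.58  1.86 -0.22  1.   -0.21] t 5.8
```

```bash
python3 -m inch '[[[3,-1,0],-0.1,10],[[6,-3,0],-0.22,10],[[9,-4,0],-0.34,10],[[12,-6,0],-0.46,10],[[15,-7,0],-0.58,10],[[15,-7,0],-0.67,10],[[15,-7,0],-0.7,10],[[15,-7,0],-0.7,10]]'; python3 -c "
from h import *
tilt('a0')"; python3 -m inch '[[[0,0,0],0,10],[[0,0,0],0,10]]' 40;python3 -c "
from h import *
tilt('a1')"; python3 -m inch '[[[0,0,0],0,10],[[0,0,0],0,10]]' 30;python3 -c "
from h import *
tilt('a2');go((*cr(-55,-300),220),CY+np.pi/2)"
```

```text
time_s: 6.6
eef_pos: [512.4, -149.8, 220.3]
ee_rot: [3.141, 0.001, 1.605]
wrist_force: [-0.6, -0.3, -2.5]
opening: 0.254
finger_force: 60.0
0 {-71: [], -5: [], 5: [], 71: [-0.522]}
48 {-71: [], -5: [], 5: [-0.291, 0.499], 71: [-0.807]}
90 {-71: [], -5: [-0.616, 0.534], 5: [-0.731, 0.667], 71: [-1.061]}
239 {-71: [0.518], -5: [0.921], 5: [0.942], 71: []}
time_s: 6.85
eef_pos: [512.2, -149.4, 219.8]
ee_rot: [3.142, 0.0, 1.605]
wrist_force: [0.8, 0.0, -2.5]
opening: 0.258
finger_force: 40.0
0 {-71: [], -5: [], 5: [], 71: [-0.522]}
48 {-71: [], -5: [], 5: [-0.291, 0.499], 71: [-0.807]}
90 {-71: [], -5: [-0.616, 0.534], 5: [-0.731, 0.667], 71: [-1.061]}
239 {-71: [0.518], -5: [0.921], 5: [0.942], 71: []}
time_s: 7.1
eef_pos: [512.2, -149.3, 219.7]
ee_rot: [-3.142, -0.0, 1.606]
wrist_force: [-0.3, 0.5, -2.9]
opening: 0.259
finger_force: 30.0
0 {-71: [], -5: [], 5: [], 71: [-0.522]}
48 {-71: [], -5: [], 5: [-0.291, 0.499], 71: [-0.807]}
90 {-71: [], -5: [-0.616, 0.534], 5: [-0.731, 0.667], 71: [-1.061]}
239 {-71: [0.518], -5: [0.921], 5: [0.942], 71: []}
now [ 512.2 -149.3  219.7] yaw 1.606 shift [ 0.3  0.4 -0.3] turn -0.011 q [-0.14  0.32  0.42  1.86 -0.15  1.    0.38] t 7.15
```

```bash
cat > chk.py <<'E'
from h import *
import sys
im=robot.capture("wrist");m=mask(im,(15,90,60),(32,255,255),(305,0,323,300));rows=np.where((m>0).sum(1)>3)[0]
g=np.where(np.diff(rows)>4)[0];print([ (int(s[0]),int(s[-1])) for s in np.split(rows,g+1) if len(s)>5])
cv2.imwrite("pics/c.png",im[:,:,::-1])
s=[s for s in np.split(rows,g+1) if len(s)>5];sys.exit(abs(s[-1][0]-90)>3)
E
python3 -m inch '[[[0,0,0],0,10]]' 24 |tail -1; python3 chk.py && python3 -m inch '[[[0,0,0],0,10]]' 20|tail -1 && python3 chk.py && python3 -m inch '[[[0,0,0],0,10]]' 17 |tail -1&& python3 chk.py && python3 -m inch '[[[0,0,0],0,10]]' 14 |tail -1&& python3 chk.py && python3 -m inch '[[[0,0,0],0,10]]' 12|tail -1 && python3 chk.py && python3 -m inch '[[[0,0,0],0,10]]' 10 |tail -1&& python3 chk.py
```

```text
finger_force: 24.0
[(0, 48), (90, 239)]False
```

```bash
sed -i 's/sys.exit(/sys.exit(int(/; s/$/&/; s/>3)$/>3))/' chk.py; tail -1 chk.py
python3 -m inch '[[[0,0,0],0,10]]' 20|tail -1 && python3 chk.py && python3 -m inch '[[[0,0,0],0,10]]' 17 |tail -1&& python3 chk.py && python3 -m inch '[[[0,0,0],0,10]]' 14 |tail -1&& python3 chk.py && python3 -m inch '[[[0,0,0],0,10]]' 12|tail -1 && python3 chk.py && python3 -m inch '[[[0,0,0],0,10]]' 10 |tail -1&& python3 chk.py
```

```text
s=[s for s in np.split(rows,g+1) if len(s)>5];sys.exit(int(abs(s[-1][0]-90)>3))
finger_force: 20.0
[(0, 46), (87, 238)]
finger_force: 17.0
[(0, 40), (79, 235)]
```

```bash
python3 - <<'E'
from h import *
c=robot.get_calibration("wrist");T=c["tool_from_camera"];K=c["K"]
for t in(.5,.4,.3,.2,.1,0,-.1,-.2,-.3):
    r=[]
    for x in(-71,-5,5,71):
        A=x+108;B=11.;p=np.array([A*np.cos(t)-B*np.sin(t),0,3-(A*np.sin(t)+B*np.cos(t))])
        q=T[:3,:3].T@(p-T[:3,3]);r.append(int(K[1,2]+K[1,1]*np.arctan2(q[1],q[2])))
    print(t,r)
E
python3 -m inch '[[[0,0,0],0,10]]' 18|tail -1; python3 chk.py
```

```text
0.5 [237, 83, 48, -198]
0.4 [228, 67, 35, -173]
0.3 [221, 58, 28, -151]
0.2 [214, 52, 25, -130]
0.1 [207, 50, 26, -110]
0 [202, 51, 29, -91]
-0.1 [198, 54, 34, -73]
-0.2 [194, 59, 41, -55]
-0.3 [192, 65, 48, -38]
finger_force: 18.0
[(0, 25), (30, 49), (55, 215)]
```

```bash
python3 -m inch '[[[0,0,0],0,10]]' 25|tail -1; python3 chk.py
```

```text
finger_force: 25.0
[(0, 51), (70, 193)]
```

```bash
python3 -m inch '[[[0,0,0],0,10]]' 60|tail -1; python3 chk.py;python3 chk.py
```

```text
finger_force: 60.0
[(0, 65), (83, 191)]
[(0, 65), (83, 191)]
```

```bash
python3 -c "
from h import *
go((*cr(-55,-255),155),CY+np.pi/2)"
```

```text
now [ 512.2 -149.4  219.7] yaw 1.606 shift [45.4 -0.1 64.7] turn -0.011 q [-0.14  0.32  0.42  1.86 -0.15  1.    0.38] t 8.1
```

```bash
python3 -m inch '[[[6,0,10],-0.01,10],[[15,0,25],-0.01,10],[[27,0,40],-0.01,10],[[38,0,54],-0.01,10],[[45,0,63],-0.01,10],[[45,0,65],-0.01,10],[[45,0,65],-0.01,10]]' 60; python3 chk.py; python3 -c "
from h import *
go((*cr(-55,-255),155),CY+np.pi/2)"
```

```text
time_s: 8.8
eef_pos: [510.6, -104.6, 154.5]
ee_rot: [-3.141, 0.0, 1.616]
wrist_force: [-0.1, -0.4, -2.1]
opening: 0.256
finger_force: 60.0
[(0, 73), (83, 191)]
now [ 510.9 -105.   155. ] yaw 1.615 shift [ 1.  -0.4  0. ] turn -0.002 q [-0.19  0.38  0.38  1.96 -0.18  0.84  0.33] t 8.85
```

View pics/c.png

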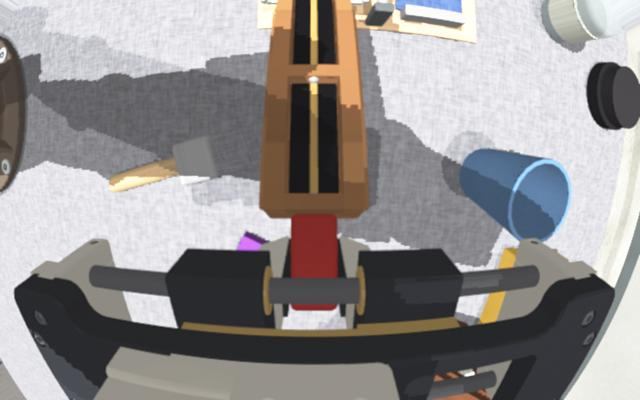

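Wrist view: the mould hangs nose down, straight along the track axis, with the near base edge from (258,28) to (477,40). I check the cradle frame against those corners.

Run:
```python
from h import *
np.set_printoptions(precision=1,suppress=True)
im=cv2.imread("pics/c.png")[:,:,::-1].copy();st=robot.observe()
m=mask(im,(8,35,150),(25,200,255),(240,0,500,48))
m[:, 270:368]=0
n,l,s,c=cv2.connectedComponentsWithStats(m)
for i in range(1,n):
    if s[i,4]>60: print(s[i])
x,y=np.nonzero(m.T)
for cx in (258,262,390,430,460,470,474): 
    r=np.where(m[:,cx])[0]; print(cx,r.min() if len(r) else None,r.max() if len(r) else None)
print(np.where(m[20:36].any(0))[0][[0,-1]],np.where(m[8:20].any(0))[0][[0,-1]])
for uv in([258,28],[477,40],[368,31],[470,41]):print(onz("wrist",[uv],6,st))
print("exp",cr(-107.5,-95),cr(107.5,-95))
```

```text
[368   0 108  43 556]
258 28 28
262 3 28
390 0 30
430 24 35
460 26 40
470 41 42
474 42 42
[258 464] [262 402]
[[452.9  50.7   6. ]]
[[669.1  62.3   6. ]]
[[555.   52.1   6. ]]
[[660.7  59.3   6. ]]
exp [450.7  53.4] [665.5  63.2]
```

```bash
python3 -m inch '[[[8,0,6],0,10],[[18,0,14],0,10],[[24,0,22],0,10],[[20,0,31],0,10],[[16,0,41],0,10],[[12,0,50],0,10],[[9,0,58],0,10],[[7,0,67],0,10],[[5,0,76],0,10],[[3,0,84],0,10],[[2,0,90],0,10],[[2,0,90],0,10]]' 40; python3 chk.py; python3 -c "
from h import *
go((*cr(-55,-254),51),CY+np.pi/2)
a=robot.capture('scene');cv2.imwrite('pics/s4.png',cv2.resize(a[140:270,260:420],None,fx=4,fy=4,interpolation=2)[:,:,::-1])"
```

```text
time_s: 10.05
eef_pos: [510.2, -102.7, 63.9]
ee_rot: [-3.141, 0.0, 1.615]
wrist_force: [-0.4, -2.1, 1.3]
opening: 0.259
finger_force: 40.0
[(0, 31), (56, 200)]
now [ 510.4 -102.6   64.4] yaw 1.615 shift [-0.5  0.  13.4] turn -0.001 q [-0.14  0.51  0.31  2.03 -0.26  0.63  0.39] t 10.1
```

```bash
python3 -m inch '[[[0,0,4],0,10],[[-1,0,8],0,10],[[-1,0,11],0,10],[[-1,0,12],0,10],[[-1,0,12],0,10]]' 40; python3 chk.py; python3 -c "
from h import *
go((*cr(-55,-254),51),CY+np.pi/2)
a=robot.capture('scene');cv2.imwrite('pics/s4.png',cv2.resize(a[140:270,260:420],None,fx=4,fy=4,interpolation=2)[:,:,::-1])"
```

```text
time_s: 10.65
eef_pos: [510.6, -103.2, 52.6]
ee_rot: [-3.141, -0.0, 1.616]
wrist_force: [0.1, 0.1, 1.1]
opening: 0.258
finger_force: 40.0
[(0, 29), (54, 203)]
now [ 510.6 -103.2   52.7] yaw 1.616 shift [ 0.1 -0.1  1.7] turn -0.001 q [-0.13  0.53  0.3   2.04 -0.27  0.61  0.41] t 10.7
```

View pics/s4.png

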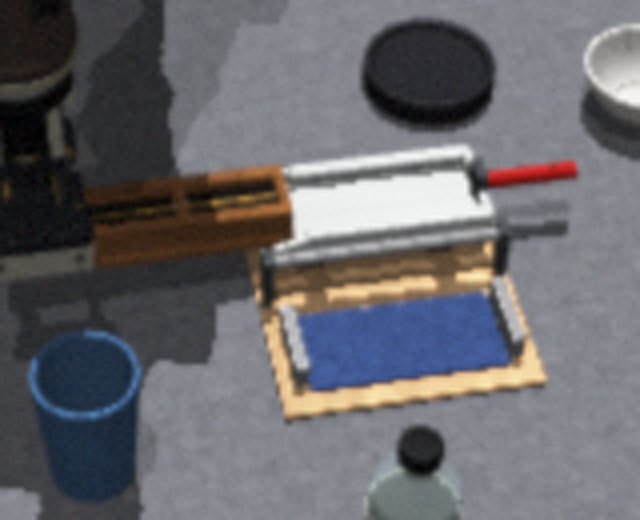

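The nose rests on the flared floor at the track mouth (290,200), in line with the track; both sticks are in place. Sliding in now.

```bash
python3 -m inch '[[[3,0,0],0,10],[[8,0,0.5],0,10],[[13,0,1],0,10],[[18,0,1],0,10],[[23,0,1],0,10],[[28,0,1],0,10],[[33,0,1],0,10],[[38,0,1],0,10],[[38,0,1],0,10]]' 25; python3 chk.py; python3 -c "
from h import *
go((*cr(-55,-108),51),CY+np.pi/2)"
```

```text
time_s: 11.65
eef_pos: [508.9, -64.1, 51.7]
ee_rot: [-3.141, -0.001, 1.617]
wrist_force: [-0.0, 1.6, 0.7]
opening: 0.259
finger_force: 25.0
[(0, 29), (54, 203)]
now [508.9 -64.4  51.7] yaw 1.617 shift [107.3  -0.3   0.8] turn 0.0 q [-0.2   0.52  0.31  2.06 -0.27  0.59  0.34] t 11.7
```

```bash
python3 -m inch '[[[6,0,0.5],0,10],[[14,0,1],0,10],[[23,0,1],0,10],[[32,0,1],0,10],[[41,0,1],0,10],[[50,0,1],0,10],[[59,0,1],0,10],[[68,0,1],0,10],[[76,0,1],0,10],[[84,0,1],0,10],[[92,0,1],0,10],[[95,0,1],0,10]]' 25; python3 -m inch '[[[2,0,0],0,10],[[4,0,0],0,10],[[6,0,0],0,10]]' 40;python3 -m inch '[[[2,0,0],0,10],[[4,0,0],0,10],[[4,0,0],0,10]]';  python3 chk.py; python3 -c "
from h import *
go((*cr(-55,-108),51),CY+np.pi/2)"
```

```text
time_s: 12.9
eef_pos: [505.4, 29.4, 51.3]
ee_rot: [3.14, 0.001, 1.615]
wrist_force: [-0.4, -6.9, 10.1]
opening: 0.259
finger_force: 25.0
time_s: 13.2
eef_pos: [505.2, 34.7, 51.4]
ee_rot: [3.14, 0.001, 1.615]
wrist_force: [0.8, -8.5, 12.0]
opening: 0.258
finger_force: 40.0
time_s: 13.5
eef_pos: [505.0, 39.0, 51.5]
ee_rot: [3.14, 0.001, 1.615]
wrist_force: [-0.6, -6.4, 12.3]
opening: 0.256
finger_force: 40.0
[(0, 28), (54, 204)]
now [505.1  39.   51.5] yaw 1.615 shift [ 3.8 -1.2  0.5] turn -0.002 q [-0.42  0.52  0.32  2.08 -0.28  0.58  0.14] t 13.55
```

```bash
python3 -m inch '[[[0,0,-1.5],0,10],[[2,0,-1.5],0,10],[[4,0,-1.5],0,10],[[4,0,-1.5],0,10]]' 40;python3 -m inch '[[[2,0,0],0,10],[[4,0,0],0,10],[[4,0,0],0,10]]' ;python3 -m inch '[[[1,0,0],0,10],[[3,0,0],0,10],[[3,0,0],0,10]]'
```

```text
time_s: 13.95
eef_pos: [503.4, 40.7, 51.9]
ee_rot: [-3.141, 0.003, 1.613]
wrist_force: [-0.2, -13.8, 1.5]
opening: 0.256
finger_force: 40.0
time_s: 14.25
eef_pos: [503.3, 40.9, 51.9]
ee_rot: [-3.141, 0.007, 1.61]
wrist_force: [1.9, -26.1, 2.4]
opening: 0.257
finger_force: 40.0
time_s: 14.55
eef_pos: [503.2, 41.1, 51.9]
ee_rot: [-3.141, 0.01, 1.607]
wrist_force: [1.1, -35.8, 2.2]
opening: 0.257
finger_force: 40.0
```

```bash
python3 -m inch '[[[-4,0,0],0,10],[[-8,0,0],0,10],[[-9,0,0],0,44],[[-9,0,0],0,44],[[-9,0,0],0,44],[[-9,0,-15],0,44],[[-9,0,-40],0,44],[[-9,0,-65],0,44],[[-9,0,-80],0,44],[[-9,0,-80],0,44]]'
python3 - <<'E'
from h import *
np.set_printoptions(precision=1,suppress=True)
go((*cr(-55,135),130),CY+np.pi/2);go((*cr(-55,135),46.5),CY+np.pi/2)
st=robot.observe();im=robot.capture("wrist");cv2.imwrite("pics/w5.png",im[:,:,::-1])
m=red(im,(0,0,640,260));n,l,s,c=cv2.connectedComponentsWithStats(m)
for i in range(1,n):
    if s[i,4]>60:print(s[i])
E
```

```text
time_s: 15.55
eef_pos: [505.3, 42.5, 134.1]
ee_rot: [3.138, -0.001, 1.617]
wrist_force: [-0.1, -0.7, 0.3]
opening: 0.484
finger_force: 0.0
now [505.3  42.5 134.1] yaw 1.617 shift [243.4  -1.5   4.4] turn 0.0 q [-0.5  0.4  0.4  2.  -0.2  0.8  0.1] t 15.55
now [505.3  42.5 134.1] yaw 1.617 shift [243.3  -1.8  87.9] turn 0.0 q [-0.5  0.4  0.4  2.  -0.2  0.8  0.1] t 15.55
[ 296  187   31   58 1716]
```

View pics/w5.png

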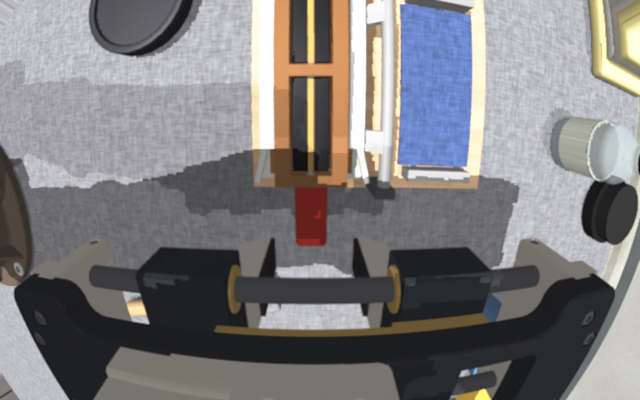

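The mould is in the track with its handle end flush with the track mouth (row 186), both sticks still in. Now to the crank.

```bash
python3 -m inch '[[[25,0,0],0,44],[[65,0,0],0,44],[[105,0,0],0,44],[[145,0,0],0,44],[[185,0,0],0,44],[[220,-1,0],0,44],[[240,-2,0],0,44],[[243,-2,5],0,44],[[243,-2,5],0,44]]'
python3 - <<'E'
from h import *
np.set_printoptions(precision=1,suppress=True)
go((*cr(-55,135),46.5),CY+np.pi/2)
st=robot.observe();im=robot.capture("wrist");cv2.imwrite("pics/w6.png",im[:,:,::-1])
m=red(im,(0,0,640,300));n,l,s,c=cv2.connectedComponentsWithStats(m)
for i in range(1,n):
    if s[i,4]>60:
        print(s[i])
        r,b=blob((l==i).astype(np.uint8)*255);print(onz("wrist",b,48,st));P=onz("wrist",[c[i]],48,st)[0];print(P,(P[:2]-CO))
print(cr(-55,161))
E
```

```text
time_s: 16.5
eef_pos: [490.1, 283.9, 125.5]
ee_rot: [-3.139, 0.002, 1.617]
wrist_force: [0.3, -1.3, -0.1]
opening: 0.476
finger_force: 0.0
now [490.1 283.9 125.5] yaw 1.617 shift [ 1.6  2.7 79. ] turn 0.0 q [-0.9  0.5  0.3  1.9 -0.2  0.8 -0.4] t 16.5
[ 310  184   19   94 1603]
[[489.8 231.3  48. ]
 [487.4 308.6  48. ]
 [500.  309.1  48. ]
 [503.9 231.7  48. ]]
[495.1 273.3  48. ] [-58.6 120.1]
[491.4 311.5]
```

```bash
python3 -m inch '[[[2,3,20],0,44],[[2,3,45],0,44],[[2,3,65],0,44],[[2,3,79],0,44],[[2,3,79],0,44],[[2,3,79],0,4],[[2,3,79],0,4],[[2,3,79],0,4],[[2,3,79],0,4]]' 20; python3 -c "
from h import *
go((*cr(-55,135),46.5),CY+np.pi/2)"
```

```text
time_s: 17.45
eef_pos: [494.4, 286.6, 49.0]
ee_rot: [3.141, -0.001, 1.616]
wrist_force: [-0.1, 0.1, 0.7]
opening: 0.181
finger_force: 0.0
now [494.4 286.6  49. ] yaw 1.616 shift [-1.  -1.9  2.5] turn -0.001 q [-0.83  0.6   0.3   1.92 -0.27  0.67 -0.32] t 17.45
```

```bash
python3 -m inch '[[[0,0,0],0,4],[[0,0,0],0,4]]' 25; python3 -m inch '[[[0,0.3,-5.5],0,4],[[0,1.3,-12],0,4],[[0,3.3,-18.9],0,4],[[0,6.7,-26.4],0,4],[[0,11.2,-33.3],0,4],[[0,16.7,-39.5],0,4],[[0,23,-44.7],0,4],[[0,30.1,-49],0,4],[[0,37.7,-52.2],0,4],[[0,45.7,-54.2],0,4],[[0,51.1,-54.9],0,4],[[0,55,-55],0,4]]' 25; python3 -c "
from h import *
go((*cr(0,135),101.5),CY+np.pi/2)"
```

```text
time_s: 17.65
eef_pos: [494.1, 286.5, 48.8]
ee_rot: [3.141, -0.001, 1.616]
wrist_force: [-1.8, -0.3, 5.8]
opening: 0.144
finger_force: 25.0
time_s: 18.85
eef_pos: [548.6, 288.8, 105.2]
ee_rot: [-3.141, -0.001, 1.616]
wrist_force: [-5.3, 0.0, 4.1]
opening: 0.144
finger_force: 25.0
now [548.6 288.8 105.2] yaw 1.616 shift [-0.7 -1.1  3.7] turn -0.001 q [-0.8   0.58  0.34  1.76 -0.25  0.84 -0.3 ] t 18.85
```

```bash
python3 -m inch '[[[0,5.4,0.3],0,4],[[0,12.5,1.4],0,4],[[0,20.3,3.9],0,4],[[0,27.8,7.5],0,4],[[0,34.5,12.2],0,4],[[0,40.6,17.9],0,4],[[0,45.7,24.3],0,4],[[0,48.5,29.1],0,4],[[0,50.8,34],0,4],[[0,50.8,34],0,4]]' 25; python3 -c "
from h import *
go((*cr(50.8,135),70),CY+np.pi/2)"
```

```text
time_s: 19.85
eef_pos: [600.3, 290.3, 68.2]
ee_rot: [3.141, 0.001, 1.615]
wrist_force: [2.2, -3.7, -3.9]
opening: 0.144
finger_force: 25.0
now [600.3 290.3  68.2] yaw 1.615 shift [ 0.2 -2.1 -1.8] turn -0.002 q [-0.73  0.69  0.32  1.65 -0.27  0.84 -0.26] t 19.85
```

Release: let it fall onto the bars.

```bash
python3 -m inch '[[[0,1,0],0,44],[[0,3,0],0,44],[[0,4,0],0,44],[[0,4,0],0,44],[[0,4,0],0,44]]' 25
python3 - <<'E'
from h import *
np.set_printoptions(precision=1,suppress=True)
go((*cr(55,135),49),CY+np.pi/2)
st=robot.observe();im=robot.capture("wrist");cv2.imwrite("pics/w7.png",im[:,:,::-1])
m=red(im,(200,100,450,330));r,b=blob(m);print(r,onz("wrist",b,48,st))
a=robot.capture("scene");cv2.imwrite("pics/s7.png",cv2.resize(a[140:270,280:440],None,fx=4,fy=4,interpolation=2)[:,:,::-1])
E
```

```text
time_s: 20.35
eef_pos: [603.7, 291.6, 69.5]
ee_rot: [3.141, -0.001, 1.616]
wrist_force: [0.2, -0.3, 0.2]
opening: 0.473
finger_force: 0.0
now [603.7 291.6  69.5] yaw 1.616 shift [-1.  -1.3 20.5] turn -0.001 q [-0.7  0.7  0.3  1.6 -0.3  0.8 -0.3] t 20.35
((314.0, 244.5), (65.0, 24.0), 90.0) [[596.8 313.8  48. ]
 [610.1 314.4  48. ]
 [612.6 273.   48. ]
 [598.1 272.3  48. ]]
```

View pics/s7.png

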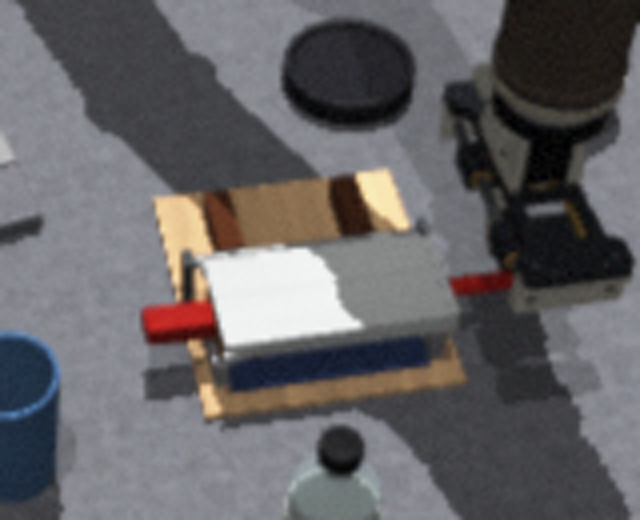

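The carrier lies inverted on the bars, pad below. I can't see the sticks (and have no picture views left), so I rap once more for safety, then check by mask.

```bash
python3 -m inch '[[[-1,1,10],0,44],[[-1,1,20],0,44],[[-1,1,20],0,4],[[-1,1,20],0,4],[[-1,1,20],0,4],[[-1,1,20],0,4],[[-1,1,20],0,4],[[-1,1,20],0,4]]' 25; python3 -c "
from h import *
go((*cr(55,135),49),CY+np.pi/2)"
```

```text
time_s: 21.25
eef_pos: [604.1, 290.3, 49.4]
ee_rot: [-3.14, -0.0, 1.616]
wrist_force: [-4.7, -1.1, 5.0]
opening: 0.142
finger_force: 25.0
now [604.1 290.3  49.4] yaw 1.616 shift [ 0.4 -1.6  0.4] turn -0.001 q [-0.72  0.72  0.31  1.65 -0.28  0.81 -0.25] t 21.25
```

```bash
python3 -m inch '[[[0,-0.3,-5.5],0,4],[[0,-1.3,-12],0,4],[[0,-3.3,-18.9],0,4],[[0,-5.5,-24],0,4],[[0,-5.5,-24],0,4],[[0,-5,-24],0,44],[[0,-2,-24],0,44],[[0,-1,-24],0,44],[[0,-1,-24],0,44],[[0,0,-12],0,44],[[0,0,0],0,44],[[0,0,0],0,44]]' 25;python3 -m inch '[[[0,0,0],0,4],[[0,0,0],0,4],[[0,0,0],0,4],[[0,0,0],0,4],[[0,0,0],0,4],[[0,0,0],0,4]]' 25
```

```text
time_s: 22.45
eef_pos: [603.2, 289.6, 46.5]
ee_rot: [-3.138, 0.002, 1.616]
wrist_force: [-0.2, -1.4, -0.3]
opening: 0.479
finger_force: 0.0
time_s: 23.05
eef_pos: [604.1, 290.3, 49.5]
ee_rot: [-3.14, -0.0, 1.616]
wrist_force: [-5.2, -0.7, 6.1]
opening: 0.137
finger_force: 25.0
```

```bash
python3 -m inch '[[[0,-0.3,-5.5],0,4],[[0,-1.3,-12],0,4],[[0,-3.3,-18.9],0,4],[[0,-6.7,-26.4],0,4],[[0,-11.2,-33.3],0,4],[[0,-16.7,-39.5],0,4],[[0,-23,-44.7],0,4],[[0,-30.1,-49],0,4],[[0,-37.7,-52.2],0,4],[[0,-45.7,-54.2],0,4],[[0,-51.1,-54.9],0,4],[[0,-55,-55],0,4]]' 25
cat > pad.py <<'E'
from h import *
np.set_printoptions(precision=1,suppress=True)
c,s=np.cos(CY),np.sin(CY)
for n in("top","scene"):
    im=robot.capture(n);cv2.imwrite(f"pics/pad_{n}.png",im[:,:,::-1])
    m=mask(im,(0,0,0),(180,255,55),(240,150,420,260))
    k,l,st,ce=cv2.connectedComponentsWithStats(m)
    for i in range(1,k):
        if st[i,4]>25:
            r,b=blob((l==i).astype(np.uint8)*255);P=onz(n,np.vstack([b,[r[0]]]),23)[:,:2]-CO;Q=np.c_[P@[c,s],P@[-s,c]]
            print(n,st[i,4],"cradle centre",Q[4],"size",np.linalg.norm(Q[1]-Q[0]),np.linalg.norm(Q[2]-Q[1]))
E
python3 pad.py
```

```text
time_s: 24.25
eef_pos: [555.2, 288.5, 109.5]
ee_rot: [3.129, -0.004, 1.614]
wrist_force: [6.2, 0.0, 15.3]
opening: 0.14
finger_force: 25.0
top 39 cradle centre [ 62.7 120.4] size 38.59300429094811 10.716725162827586
top 72 cradle centre [ 60.  -39.9] size 64.14191424792703 5.507177820576165
top 68 cradle centre [  5.4 117.1] size 13.300892753162245 64.93657202761332
scene 609 cradle centre [-194.8   80.8] size 104.68228737659261 103.13413012913128
scene 726 cradle centre [-138.1  196.3] size 91.3641897568283 172.4456724999873
scene 641 cradle centre [-12.3  78.2] size 126.6789529885458 232.2945025198215
scene 28 cradle centre [-46.3 -63.6] size 36.693676991812254 16.357068483613382
scene 208 cradle centre [ 56.3 -42.6] size 66.9976994922699 37.66505887580449
scene 103 cradle centre [163.6 -16. ] size 27.41169281539181 36.54717776813179
```

Run:
```python
from h import *
from scipy.spatial.transform import Rotation as R
for n in("top","scene"):
    im=cv2.imread(f"pics/pad_{n}.png")[:,:,::-1];c=robot.get_calibration(n);M=R.from_euler("xyz",c["attitude"]).as_matrix()
    for x in(38,47,55,62,69,80):
        row=[]
        for y in(-65,-52,-38,-24,0,12,24,38,52,65):
            q=c["K"]@(M.T@(np.array([*cr(x,y),23])-c["position"]));u,v=(q[:2]/q[2]).round().astype(int);row.append("%d,%d,%d"%tuple(im[v,u]))
        print(n,x,row)
```

```text
top 38 ['140,128,118', '178,179,177', '198,202,202', '198,204,203', '204,209,207', '120,122,121', '121,123,121', '121,124,122', '121,124,122', '121,123,121']
top 47 ['148,107,75', '148,106,75', '145,105,73', '145,105,73', '131,96,67', '80,61,46', '80,61,46', '79,61,45', '76,57,41', '79,58,43']
top 55 ['73,62,48', '73,60,46', '73,61,46', '77,65,47', '61,60,76', '52,56,75', '52,57,74', '51,56,73', '58,58,69', '57,57,67']
top 62 ['44,44,49', '44,43,44', '40,38,38', '39,38,37', '51,58,77', '51,56,75', '49,55,74', '51,58,77', '50,57,76', '46,53,73']
top 69 ['76,93,134', '78,94,137', '73,89,127', '79,97,139', '49,55,75', '50,56,74', '51,58,79', '48,56,75', '49,56,77', '49,56,77']
top 80 ['73,91,132', '75,92,134', '76,95,137', '72,89,128', '73,89,129', '51,60,80', '51,57,78', '48,57,78', '49,57,76', '51,59,80']
scene 38 ['23,29,47', '29,36,62', '22,27,44', '28,32,49', '34,45,75', '35,47,77', '31,43,71', '36,46,75', '31,42,70', '52,57,77']
scene 47 ['25,17,12', '41,31,15', '34,27,19', '21,16,12', '33,44,75', '27,39,69', '33,44,71', '34,48,76', '33,44,73', '53,55,69']
scene 55 ['52,39,20', '29,25,16', '49,35,17', '56,43,23', '32,43,73', '28,40,69', '32,44,71', '31,43,70', '33,44,69', '43,51,65']
scene 62 ['25,26,28', '16,17,20', '22,21,23', '23,24,26', '33,44,74', '35,47,75', '29,41,67', '35,45,74', '30,41,70', '44,52,74']
scene 69 ['0,2,0', '5,6,9', '0,0,4', '8,8,6', '38,48,78', '33,47,73', '36,49,75', '34,48,76', '26,39,67', '37,43,68']
scene 80 ['56,82,136', '36,47,80', '56,76,128', '47,66,116', '34,44,74', '34,45,77', '33,44,72', '30,44,75', '35,47,79', '35,42,66']
```

Only stick 1 (cradle y ≈ -38) is on the pad; stick 2 is still stuck. I rap again from higher.

```bash
python3 -m inch '[[[0,3,-4],0,4],[[0,8,-5],0,4],[[0,13,-5],0,4],[[0,18,-4],0,4],[[0,23,-2],0,4],[[0,28,1],0,4],[[0,33,5],0,4],[[0,36,7],0,4],[[0,36,7],0,4]]' 20; python3 -m inch '[[[0,12,-10],0,70],[[0,22,-22],0,70],[[0,22,-25],0,70],[[0,22,-25],0,60],[[0,22,-25],0,60]]';python3 -c "
from h import *
go((*cr(55,135),49),CY+np.pi/2)"
```

```text
time_s: 25.25
eef_pos: [586.8, 289.1, 96.7]
ee_rot: [3.141, 0.0, 1.615]
wrist_force: [1.1, 0.7, -1.8]
opening: 0.144
finger_force: 20.0
time_s: 25.75
eef_pos: [607.1, 290.2, 121.7]
ee_rot: [-3.141, 0.0, 1.616]
wrist_force: [-0.0, 0.3, -0.4]
opening: 0.531
finger_force: 0.0
now [607.1 290.2 121.7] yaw 1.616 shift [ 0.6 -4.6 72.7] turn -0.001 q [-0.74  0.64  0.34  1.6  -0.25  0.95 -0.27] t 25.75
```

```bash
python3 -m inch '[[[0,-4,25],0,44],[[0,-4,50],0,44],[[0,-4,68],0,44],[[0,-4,75],0,44],[[0,-4,75],0,44],[[0,-4,75],0,4],[[0,-4,75],0,4],[[0,-4,75],0,4],[[0,-4,75],0,4],[[0,-4,75],0,4],[[0,-4,75],0,4]]' 25; python3 -m inch '[[[0,-0.3,-5.5],0,4],[[0,-1.3,-12],0,4],[[0,-3.3,-18.9],0,4],[[0,-6.7,-26.4],0,4],[[0,-11.2,-33.3],0,4],[[0,-16.7,-39.5],0,4],[[0,-23,-44.7],0,4],[[0,-30.1,-49],0,4],[[0,-37.7,-52.2],0,4],[[0,-45.7,-54.2],0,4],[[0,-51.1,-54.9],0,4],[[0,-51.1,-54.9],0,4]]' 25; python3 pad.py |grep top
```

```text
time_s: 26.85
eef_pos: [604.1, 290.3, 47.8]
ee_rot: [3.141, -0.0, 1.616]
wrist_force: [-0.4, -0.8, 4.0]
opening: 0.143
finger_force: 25.0
time_s: 28.05
eef_pos: [557.4, 288.6, 106.4]
ee_rot: [3.131, -0.003, 1.615]
wrist_force: [4.4, -1.0, 19.3]
opening: 0.144
finger_force: 25.0
top 42 cradle centre [ 64.1 121.8] size 41.36813880631098 8.041092609941916
top 70 cradle centre [ 60.  -39.9] size 64.14191424792703 5.507177820576165
top 64 cradle centre [  4.  109.1] size 29.249942717233587 62.200170570798825
```

```bash
cat > samp.py <<'E'
from h import *
from scipy.spatial.transform import Rotation as R
for n in("scene",):
    im=robot.capture(n)
    cv2.imwrite("pics/samp.png",im[:,:,::-1]);c=robot.get_calibration(n);M=R.from_euler("xyz",c["attitude"]).as_matrix()
    for x in(38,47,55,62,69,80):
        row=[]
        for y in(-65,-52,-38,-24,0,12,24,38,52,65):
            q=c["K"]@(M.T@(np.array([*cr(x,y),23])-c["position"]));u,v=(q[:2]/q[2]).round().astype(int);row.append("%d,%d,%d"%tuple(im[v,u]))
        print(n,x,row)
E
python3 samp.py
```

```text
scene 38 ['17,26,43', '29,35,58', '16,22,37', '26,35,52', '35,47,74', '40,49,78', '34,44,72', '35,47,75', '31,42,70', '52,53,73']
scene 47 ['17,16,10', '42,33,17', '32,26,15', '10,5,0', '35,46,75', '32,41,73', '31,41,71', '35,49,81', '32,41,72', '57,60,75']
scene 55 ['56,42,26', '29,22,17', '48,36,19', '58,44,25', '29,42,73', '32,46,74', '31,44,72', '36,47,76', '33,43,70', '40,46,63']
scene 62 ['8,9,11', '10,8,9', '4,1,4', '12,8,11', '35,46,76', '37,48,78', '29,40,67', '33,44,74', '31,41,73', '46,54,76']
scene 69 ['8,5,9', '4,6,10', '3,7,7', '1,3,7', '37,49,78', '31,44,72', '32,42,73', '33,44,74', '30,42,71', '40,50,73']
scene 80 ['61,85,141', '38,49,83', '55,74,129', '49,68,115', '35,46,75', '30,40,70', '34,45,76', '31,42,74', '34,47,80', '35,46,69']
```

```bash
python3 -m inch '[[[0,5,-1],0,4],[[0,14,0],0,4],[[0,24,4],0,4],[[0,28,7],0,4],[[0,35,13],0,4],[[0,44,27],0,4],[[0,50,68],0,4],[[0,50,78],0,4],[[0,50,70],0,4],[[0,50,62],0,4],[[0,50,58],0,4]]' 35;  python3 -m inch '[[[0,0,0],0,4],[[0,-1.3,-12],0,4],[[0,-6.7,-26.4],0,4],[[0,-11.2,-33.3],0,4],[[0,-16.7,-39.5],0,4],[[0,-23,-44.7],0,4],[[0,-30.1,-49],0,4],[[0,-37.7,-52.2],0,4],[[0,-45.7,-54.2],0,4],[[0,-48,-54.9],0,4],[[0,-48,-54.9],0,4]]' 25; python3 samp.py|grep -E "scene (55|62|69)"
```

```text
time_s: 29.3
eef_pos: [601.3, 290.2, 43.3]
ee_rot: [-3.139, 0.001, 1.616]
wrist_force: [-3.2, 3.5, -12.7]
opening: 0.144
finger_force: 35.0
time_s: 30.4
eef_pos: [550.3, 286.8, 95.7]
ee_rot: [-3.133, 0.004, 1.617]
wrist_force: [-3.2, 2.8, -30.5]
opening: 0.144
finger_force: 25.0
scene 55 ['54,42,23', '40,34,29', '55,41,24', '56,43,22', '50,37,24', '29,24,16', '52,38,20', '27,21,17', '48,35,15', '52,48,44']
scene 62 ['30,31,33', '21,17,22', '28,29,31', '28,28,28', '7,3,6', '6,13,7', '4,5,6', '2,5,6', '9,7,10', '30,30,36']
scene 69 ['0,0,0', '5,7,9', '4,9,8', '4,6,8', '8,8,10', '7,8,9', '6,3,8', '1,4,5', '9,9,11', '36,42,60']
```

Stick 2 is now on the pad too. The bar slipped a little in the fingers, so I relax the arm's preload before swinging back.

```bash
python3 -m inch '[[[0,0,6],0,4],[[0,0,12],0,4],[[0,0,12],0,4]]' 25; python3 -c "
from h import *
go((*cr(0,135),101.5),CY+np.pi/2)"
```

```text
time_s: 30.75
eef_pos: [561.3, 287.6, 91.8]
ee_rot: [3.129, -0.003, 1.613]
wrist_force: [5.8, -2.7, 14.6]
opening: 0.146
finger_force: 25.0
now [561.3 287.6  91.8] yaw 1.613 shift [  1.1 -13.6  -9.9] turn -0.004 q [-0.78  0.61  0.33  1.75 -0.26  0.81 -0.29] t 30.75
```

```bash
python3 -m inch '[[[0,-2,-5],0,4],[[0,-6,-8],0,4],[[0,-11,-8],0,4],[[0,-16,-8],0,4],[[0,-21,-6],0,4],[[0,-26,-4],0,4]]' 25; python3 -c "
from h import *
go((*cr(0,135),101.5),CY+np.pi/2)"
```

```text
time_s: 31.35
eef_pos: [529.5, 286.6, 92.0]
ee_rot: [3.139, -0.001, 1.615]
wrist_force: [2.8, -1.5, 4.0]
opening: 0.146
finger_force: 25.0
now [529.5 286.6  92. ] yaw 1.615 shift [ 0.7 18.1 -9.4] turn -0.002 q [-0.81  0.57  0.33  1.82 -0.25  0.79 -0.31] t 31.35
```

```bash
python3 -m inch '[[[0,-6.9,3],0,4],[[0,-14,7.3],0,4],[[0,-20.3,12.5],0,4],[[0,-25.8,18.7],0,4],[[0,-30.3,25.6],0,4],[[0,-33.7,33.1],0,4],[[0,-35.9,41],0,4],[[0,-36.7,46.5],0,4],[[0,-37,50.4],0,4],[[0,-37,52],0,4],[[0,-37,53],0,4],[[0,-37,53],0,4]]' 25; python3 -c "
from h import *
go((*cr(-55,135),46.5),CY+np.pi/2)"
```

```text
time_s: 32.55
eef_pos: [494.1, 286.6, 40.5]
ee_rot: [3.137, -0.004, 1.615]
wrist_force: [1.0, -2.2, 29.2]
opening: 0.144
finger_force: 25.0
now [494.1 286.6  40.5] yaw 1.615 shift [-1.  -1.5 -6. ] turn -0.001 q [-0.83  0.61  0.3   1.93 -0.28  0.64 -0.31] t 32.55
```

```bash
python3 -m inch '[[[0,0,-6],0,4],[[0,0,-11],0,4],[[0,0,-11],0,44],[[0,0,-11],0,44],[[0,0,-11],0,44],[[0,0,-11],0,44],[[0,0,-30],0,44],[[0,0,-60],0,44],[[0,0,-100],0,44],[[30,0,-120],0,44],[[70,0,-120],0,44],[[110,0,-120],0,44]]' 25
python3 - <<'E'
from h import *
np.set_printoptions(precision=1,suppress=True)
c,s=np.cos(CY),np.sin(CY)
def C(P):
    P=P[:,:2]-CO;return np.c_[P@[c,s],P@[-s,c]]
for n in("top","scene"):
    im=robot.capture(n);cv2.imwrite(f"pics/f_{n}.png",im[:,:,::-1])
    roi=(215,180,345,260) if n=="top" else (290,160,430,240)
    m=red(im,roi);k,l,st,ce=cv2.connectedComponentsWithStats(m)
    for i in range(1,k):
        if st[i,4]>15: r,b=blob((l==i).astype(np.uint8)*255);print(n,"red",st[i,4],C(onz(n,b,53)).tolist())
    roi=(255,165,325,212) if n=="top" else (310,195,405,250)
    m=mask(im,(0,0,0),(180,255,60),roi);k,l,st,ce=cv2.connectedComponentsWithStats(m)
    for i in range(1,k):
        if st[i,4]>20: r,b=blob((l==i).astype(np.uint8)*255);Q=C(onz(n,b,23));print(n,"dark",st[i,4],Q.mean(0),np.linalg.norm(Q[1]-Q[0]),np.linalg.norm(Q[2]-Q[1]))
    m=mask(im,(12,80,60),(32,255,255),roi);k,l,st,ce=cv2.connectedComponentsWithStats(m)
    for i in range(1,k):
        if st[i,4]>15: r,b=blob((l==i).astype(np.uint8)*255);Q=C(onz(n,b,23));print(n,"band",st[i,4],Q.mean(0),np.linalg.norm(Q[1]-Q[0]),np.linalg.norm(Q[2]-Q[1]))
E
```

```text
time_s: 33.75
eef_pos: [486.9, 396.2, 159.1]
ee_rot: [3.141, -0.001, 1.615]
wrist_force: [1.0, 0.5, -0.0]
opening: 0.477
finger_force: 0.0
top red 144 [[-45.437976482961446, -83.04867813914927], [-45.42660268666022, -126.71618247914691], [-63.601359126684066, -126.61714554808236], [-63.611042637019494, -83.08323638719206]]
top red 88 [[-50.70182432483977, 158.04179760529112], [-50.68518692097459, 91.37880273363275], [-61.06137760954853, 91.05411575390373], [-61.076540519034715, 157.6006303692678]]
top dark 72 [60.  32.2] 64.12298919865269 5.506944078710851
top dark 71 [ 60.  -41.2] 61.46967040295546 5.507177820576165
top dark 95 [42.1 33.2] 61.28701600860084 8.212791986568678
top dark 95 [ 42.2 -41.4] 61.30572404947469 8.21312476156368
top band 409 [56.1 -3.9] 180.0796873098076 85.25460612276225
top band 59 [51.7 32. ] 64.03738918190898 5.492252924961835
top band 63 [ 51.8 -41.3] 61.38758775578966 5.492483880542076
top band 49 [14.9 27.3] 114.02518156472026 2.7134319302367826
top band 29 [-2.7 -0.8] 0.0 74.02822303420423
scene red 71 [[-56.80126091380307, 89.92491574672457], [-56.634
[... 364 characters left out ...]
scene dark 52 [-8.1 89.9] 12.206607436936388 53.227724425427816
scene dark 22 [ -2.9 -88.7] 35.21302519102199 5.945484819721322
scene dark 39 [43.8 34.2] 70.0374045168635 8.109274881833537
scene dark 31 [ 44.  -41.9] 59.21913498388402 5.582306380915627
scene dark 119 [65.8 32. ] 73.8244943274043 20.714322349654147
scene dark 111 [ 65.7 -42.3] 61.81268734477771 18.627360991226045
scene dark 21 [149.  -12.3] 21.929354160402877 6.759390751537619
scene band 90 [-41.9 -83.6] 93.42920810100897 49.856173498925536
scene band 1035 [53.4 -3. ] 204.4250552644018 139.6501650944517
scene band 63 [51.8 32.3] 68.7297790990039 9.833005594265284
scene band 60 [ 51.5 -42.1] 62.12725835385582 10.51378263304435
```

Both sticks lie on the pad, parallel, with their bands up. The handle suggests the mould is home to within about 1–2 mm; I confirm with a light nudge on the handle's end.

```bash
python3 -m inch '[[[-30,0,0],0,0],[[-70,0,0],0,0],[[-115,0,0],0,0],[[-160,0,0],0,0],[[-205,0,0],0,0],[[-250,0,0],0,0],[[-295,0,0],0,0],[[-340,0,0],0,0],[[-385,0,0],0,0],[[-410,0,0],0,0],[[-410,0,0],0,0]]' 10; python3 -c "
from h import *
go((*cr(-55,-150),50),CY+np.pi/2)"
```

```text
time_s: 34.95
eef_pos: [504.5, -19.3, 158.1]
ee_rot: [-3.141, 0.001, 1.609]
wrist_force: [-0.5, 0.6, 1.1]
opening: 0.003
finger_force: 0.0
now [504.5 -19.3 158.1] yaw 1.609 shift [ 20.3   1.9 108.1] turn -0.008 q [-0.41  0.35  0.44  2.   -0.2   0.83  0.18] t 34.95
```

```bash
python3 -m inch '[[[0,1,30],-0.01,0],[[0,1,65],-0.01,0],[[0,2,95],-0.01,0],[[0,2,108],-0.01,0],[[8,2,108],-0.01,0],[[16,2,108],-0.01,0],[[22,2,108],-0.01,0],[[26,2,108],-0.01,0],[[29,2,108],-0.01,0]]' 10;python3 -m inch '[[[2,0,0],0,0],[[4,0,0],0,0],[[4,0,0],0,0]]';python3 -m inch '[[[2,0,0],0,0],[[4,0,0],0,0],[[4,0,0],0,0]]'; python3 -c "
from h import *
go((*cr(-55,-139.5),50),CY+np.pi/2)"
```

```text
time_s: 35.85
eef_pos: [507.0, 8.5, 51.4]
ee_rot: [3.138, 0.007, 1.621]
wrist_force: [1.6, -32.6, -1.2]
opening: 0.001
finger_force: 16.2
time_s: 36.15
eef_pos: [507.0, 8.6, 51.5]
ee_rot: [3.138, 0.01, 1.617]
wrist_force: [1.1, -37.2, -0.7]
opening: 0.003
finger_force: 18.4
time_s: 36.45
eef_pos: [506.9, 8.7, 51.6]
ee_rot: [3.137, 0.014, 1.613]
wrist_force: [1.4, -49.9, -0.4]
opening: 0.001
finger_force: 24.8
now [506.9   8.7  51.6] yaw 1.613 shift [ 2.7 -1.6  1.5] turn -0.004 q [-0.4   0.52  0.37  2.08 -0.31  0.58  0.22] t 36.45
```

The handle doesn't move under a 33–50 N push, so the mould is fully home. Back off, clear away, hand in.

```bash
python3 -m inch '[[[-10,0,0],0,0],[[-25,0,0],0,0],[[-40,0,0],0,0],[[-45,0,-20],0,0],[[-45,0,-60],0,0],[[-45,0,-100],0,0],[[-45,0,-140],0,0],[[-45,0,-160],0,0],[[-45,0,-160],0,0],[[-45,0,-160],0,0]]'; python3 samp.py | grep -E "scene (55|62)"; python3 -c "
from rig import robot
print(robot.hand_in())"
```

```text
time_s: 37.45
eef_pos: [508.2, -21.7, 210.9]
ee_rot: [3.139, -0.001, 1.627]
wrist_force: [-1.2, -0.5, -0.4]
opening: 0.008
finger_force: 0.0
scene 55 ['117,88,47', '68,56,41', '110,82,44', '123,94,51', '105,79,45', '67,51,36', '115,87,48', '59,48,32', '111,84,47', '76,65,52']
scene 62 ['24,24,23', '20,21,24', '33,30,34', '27,26,27', '22,23,26', '18,17,17', '30,30,30', '30,30,28', '25,26,25', '45,45,60']
the job is handed in; nothing more can be done
None
```

The job is handed in at about 37.5 s: both ink sticks are on the blue pad (confirmed by colour masks, as I had no picture views left), lying parallel with their bands up, after three free drops and one driven rap. The carrier is back at rest with the mould home in it, and I disturbed nothing else that I know of, though I did not re-measure the other things on the table.

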